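# Hold a glass negative flush on a tilted light panel

### The arm

A 6-joint arm with a two-finger parallel gripper is mounted at the origin on the work surface. World frame = base frame: x ahead of the robot, y to its left, z up, the work surface at z = 0. Lengths are in m, angles in rad, forces in N, time in s.
With the tool pointing down it reaches from about 0.275 to 0.75 m from the base axis. Payload 10.2 kg.
Tool frame: the origin (TCP) lies midway between the tips of the shut fingers; the grasp point (between the pads) lies 19 mm behind it (env.hold_point_z is the distance from the TCP to the grasp point, in m); x points along the fingers, z is the direction in which the jaws open and shut, and the axes are right-handed (so a half turn about x gives the same grasp; the last joint's range is limited). The gripper opens to 85 mm and grips with 20 to 120 N. Pads are 22 mm wide; open, the fingers measure 114 mm over their backs; the gripper's body (76 mm by 85 mm) begins 54 mm behind the grasp point. The pads swing forward as they close: fully open they stand 13 mm farther back than shut.
Start: joints at [-1.494, 0.313, 1.498, -0, 1.331, -0.223], TCP at [0.155, -0.502, 0.231] pointing down, gripper open.
Joint ranges: [-2.94, 2.94], [-0.97, 2.17], [0.19, 2.56], [-1.23, 4.37], [0.02, 3.11], [-2.88, 2.88]. Speed limits (rad/s): [2.39, 2.39, 3.01, 3.14, 3.14, 3.14].

### API

Orientations are given as a unit quaternion [x, y, z, w].
In Python, from bench import env, kinematics, monitor, eyes, job gives the robot as it stands. The module is installed in compiled form; this text tells all that it offers. Calls block until the motion is done:
- env.reach(position, orientation): joint-space move of the TCP to a pose.
- env.movel(position, velocity=0.15, frame=None, guard=None): straight line of the TCP; frame=None keeps the orientation; velocity is the mean speed in m/s. With guard (N) it stops when the force on the tool has changed by that much, and returns True; else False.
- env.set_joints(angles): joint-space move.
- env.release() and env.close_gripper(effort=None): open the fingers fully, or close them until they stop; effort is the grip in N (None keeps the last).
- env.hold(seconds).
- kinematics.ik(position, orientation): joint angles nearest the present ones, or None.
- monitor.sense(): the state.
- eyes.grab_frame(name): name is "scene" or "top"; returns a dict with "frame" (400x640x3 uint8, red, green, blue), "mtx" (3x3 intrinsics, pixels), "k1" (the pictures are not rectified: a ray, as slopes to the right and down, at radius r is drawn at 1 + k1 r^2 times it, then the intrinsics apply), "view" (4x4, takes a point from world to camera coordinates). Camera axes: x right, y down, z forward; pixel columns grow to the right and rows downward; lengths in m; the calibration is good to about 2 mm. A picture is of the moment at which its call begins. There is no depth.
A pose or a line that the arm cannot do raises env.MotionError and nothing moves.
- job.hand_in(): hands the job in, once; it reports no verdict.
The state is a dict: "clock": time; "joints": joint angles; "qvel": joint speeds; "joint_efforts": joint torques, N m; "position": TCP position; "ee_rot": TCP orientation; "contact_force": force on the tool from outside, world axes, zero at the start; "ft_torque": the same for the moment, N m; "finger_gap": opening from 0.0 (shut) to 1.0 (fully open).
Only numpy, scipy, OpenCV 4.12 (cv2) and the standard library are available. Lean on these libraries where they do the work, as an engineer would, in place of code of your own. Each camera call takes 0.05 s, during which the arm holds its last target. There are 200 camera calls.

### The job

Check a negative in the darkroom: lift the large tabbed negative holder out of the drying rack, tilt it to the slope of the light panel and lay it flat on the lit face, tab uppermost, squarely, with its whole window over the lit area. Feel for full contact without shoving the panel, press gently and finish while still holding the holder flush there: do not let go. Leave the other frames and the things on the bench alone.

Things in the scene. Friction and masses are not known exactly. Their poses are not given: they have to be found in the camera images.
- holder_tab (a point): Centre of the grip tab of the large black negative holder: a plain tab 44 mm wide (x), 8 mm thick (y), 50 mm tall (z), centred on the upper edge of the holder's body, its top 25 mm above this point. Axes: z up to the tab's end, y along the plate's normal, x along its width. Grip it across its 8 mm, so that the fingers stay above the panel. It starts upright in a groove of the rack.
- holder_window (a point): Centre of the holder's glass window (80 mm wide, 60 mm tall), half-way through the 8 mm thickness, 48 mm above the lower edge and 73 mm below the tab's centre; same axes as the tab point.
- holder: The whole large holder, a flat plate 8 mm thick all over, both faces alike: a body 100 mm wide and 96 mm tall, with the tab on top (146 mm in all), 0.15 to 0.31 kg; origin at the centre of its lower edge; same axes.
- lit_face (a point): Centre of the light panel's flat front face: a panel 210 mm wide (y), 114 mm tall (z), 18 mm thick, its lit white area 196 x 100 mm inside a flush 7 mm rim. Axes: -x points out of the face, z up along the slope, y along its width. It leans back 0.2 to 0.5 rad from upright. It is clamped half-way up between two uprights 9 mm beyond its ends; the clamp is stiff, but slips under a moment of about 4 N m.
- panel: The light panel itself; origin at the middle of its thickness, 9 mm behind the face's centre; same axes.
- panel_top (a point): Middle of the upper edge of the light panel's face, 57 mm up the slope from its centre.
- stand: Fixed steel stand of the light panel: a base 150 x 260 x 12 mm and two uprights 130 mm high, 36 mm deep, 8 mm thick, 9 mm beyond the panel's ends, with clamp knobs on their outsides reaching 35 mm beyond the ends; origin on the table under the panel's pivot, which is 105 mm up.
- rack: Fixed wooden drying rack 100 mm (x) by 200 mm (y), its floor 14 mm and its grooved rails 34 mm high; origin at the centre of its underside. Grooves run along its x, are 11 mm wide and 20 mm deep; plates stand in the middle groove and in those 52 mm to either side (along y), in any order.
- frame_a: Small tabless black frame, 74 x 8 x 78 mm tall with a square window, standing in the rack; origin at the centre of its lower edge. Leave alone.
- frame_b: Small tabless black frame, 74 x 8 x 64 mm tall with a small oblong window, standing in the rack; origin at the centre of its lower edge. Leave alone.
- chem_bottle: Brown glass bottle, 72 mm across, 190 mm tall; origin at the centre of its underside. Leave alone.
- graduate: Clear measuring cup, 64 mm across, 120 mm tall; origin at the centre of its underside. Leave alone.
- loupe: Black magnifier, 48 mm across, 50 mm tall; origin at the centre of its underside. Leave alone.
- blower: Black rubber air blower, 54 mm across, 95 mm tall, nozzle up; origin at the centre of its underside. Leave alone.
- film_can: Black film can, 33 mm across, 50 mm tall; origin at the centre of its underside. Leave alone.
There are look-alikes about, which are no part of the job. Leave any pink look-alike of the holder alone. Of the things that look like the rack, the larger one is meant.

How it is judged:
On the way:
1. the holder is lifted clear out of the rack in the fingers (z of holder in the frame of rack above 0.04 m and contact force between holder and the fingers above 1 N and contact force between holder and rack below 0.2 N), for 0.2 s.
At the end, for the whole second after the job is handed in: Large holder gripped, still, flush on the lit face: within 0.04 rad, window mid-plane 2.5 to 5.5 mm off it, pressed with 1 to 20 N; tab up the slope within 0.15 rad; window centre within 55 mm sideways and 20 mm along the slope of the face centre (window inside the lit area) (angle between the y axis of holder_window and the x axis of lit_face, either way round below 0.04 rad and x of holder_window in the frame of lit_face between -0.0055 and -0.0025 m and y of holder_window in the frame of lit_face between -0.055 and 0.055 m and z of holder_window in the frame of lit_face between -0.02 and 0.02 m and z of holder_tab in the frame of lit_face above 0.04 m and angle between the z axis of holder_window and the z axis of lit_face, either way round below 0.15 rad and contact force between holder and panel between 1 and 20 N and contact force between holder and the fingers above 2 N and linear speed of holder below 0.01 m/s); the arm keeps its last pose, push and grip.
It fails at once if the light panel is shoved: its top edge moved over 8 mm (distance of panel_top from where it was at the start of the episode above 0.008 m).
It fails at once if the holder is pressed on the panel with over 40 N (contact force between holder and panel above 40 N).
It fails at once if another frame is disturbed (distance of any of frame_a, frame_b from where it was at the start of the episode above 0.015 m).
It fails at once if a thing on the bench is disturbed (distance of any of chem_bottle, graduate, loupe, blower, film_can from where it was at the start of the episode above 0.03 m).
It also fails if it takes over 48 s, if anything falls off the work surface, if the arm or the gripper's body presses on something with over 40 N, if the wrist force passes 120 N, or if a joint passes its speed limit or range.

## Working session

There is one attempt and no reset: what is moved stays moved. The work goes in short steps, each a Python script; the robot and the scene stay as the last script left them, time stands still between calls to the robot, and variables do not carry over. Pictures are saved under pics/ and viewed, about 8 in all and at most 12, crops included, and the job is handed in when it is done.

```bash
mkdir -p pics; python3 - <<'E'
from bench import env,monitor,eyes
import cv2,numpy as np
for n in("scene","top"):
    f=eyes.grab_frame(n); cv2.imwrite(f"pics/{n}0.png",f["frame"][:,:,::-1]); np.savez(f"pics/{n}0.npz",**f)
    print(n,f["mtx"].tolist(),f["k1"],np.round(f["view"],4).tolist())
print(monitor.sense(),env.hold_point_z)
E
```

```text
scene [[518.7793413572383, 0.0, 325.73628120361417], [0.0, 518.7793413572383, 198.91496952884], [0.0, 0.0, 1.0]] -0.09080223704097466 [[0.8486, 0.529, -0.0099, -0.4299], [0.4524, -0.7352, -0.5047, -0.2596], [-0.2742, 0.4239, -0.8632, 1.4341], [0.0, 0.0, 0.0, 1.0]]
top [[431.8539400359576, 0.0, 318.37737562230905], [0.0, 431.8539400359576, 200.70980610698513], [0.0, 0.0, 1.0]] -0.12007181821913526 [[0.0119, -0.9999, 0.0105, -0.1081], [-0.9888, -0.0133, -0.1486, 0.5605], [0.1487, -0.0087, -0.9888, 1.0703], [0.0, 0.0, 0.0, 1.0]]
{'clock': 0.1, 'joints': array([-1.49439430e+00,  3.13411295e-01,  1.49833882e+00, -1.09729495e-05,
        1.33099252e+00, -2.23387208e-01]), 'qvel': array([-0.00028961, -0.00111915, -0.00064408, -0.00023109,  0.0016502 ,
        0.00047502]), 'joint_efforts': array([ 2.70851619e-03, -4.12897539e+01, -2.60139531e+01, -2.14798861e-04,
        3.04343237e-03, -1.02658841e-06]), 'position': array([ 0.15501733, -0.5013622 ,  0.23079187]), 'ee_rot': array([ 0.420031  ,  0.56932929, -0.41942026,  0.56879237]), 'contact_force': array([0.35096871, 1.18335164, 0.14375542]), 'ft_torque': array([-0.00552645,  0.05612034, -0.04410889]), 'finger_gap': 0.9989195770404126} 0.0187
```

View pics/scene0.png

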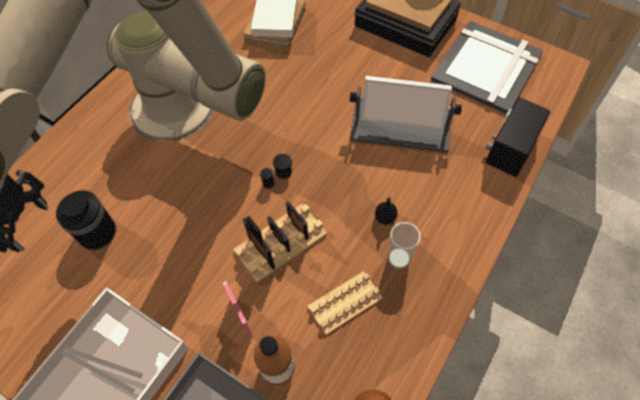

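View pics/top0.png

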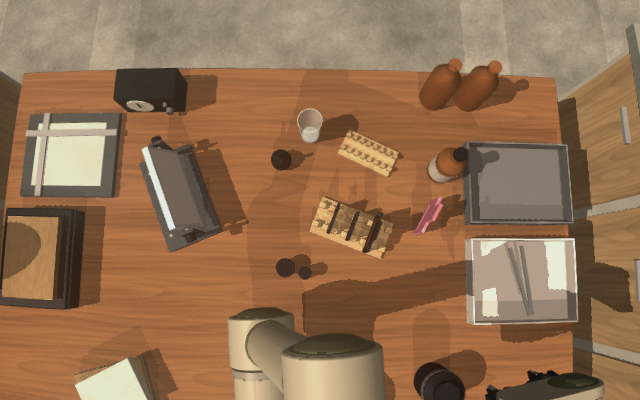

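```bash
python3 - <<'E'
import cv2,numpy as np
s=cv2.imread("pics/scene0.png");t=cv2.imread("pics/top0.png")
R=lambda im,x,y,w,h:cv2.resize(im[y:y+h,x:x+w],(400,300),interpolation=cv2.INTER_CUBIC)
a=np.vstack([np.hstack([R(s,340,60,133,100),R(t,120,130,133,100)]),np.hstack([R(s,225,190,107,80),R(t,300,185,107,80)])])
cv2.imwrite("pics/c1.png",a)
E
```

```text
(no output)
```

View pics/c1.png

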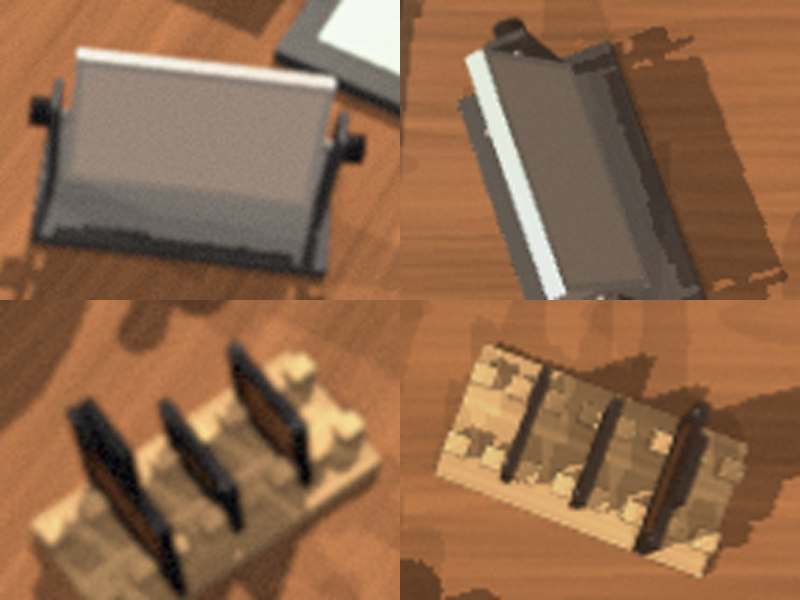

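```bash
cat > h.py <<'E'
import cv2,numpy as np
def cam(n): return dict(np.load(f"pics/{n}.npz"))
def ray(f,uv):
    d=np.array([float(f["k1"]),0,0,0]); s=cv2.undistortPoints(np.array(uv,float).reshape(-1,1,2),f["mtx"],d).reshape(-1,2)
    R=f["view"][:3,:3];t=f["view"][:3,3]
    v=np.c_[s,np.ones(len(s))]@R; v/=np.linalg.norm(v,axis=1)[:,None]
    return -R.T@t,v
def onz(f,uv,z):
    c,v=ray(f,uv); return c+v*((z-c[2])/v[:,2])[:,None]
def tri(f,a,g,b):
    c,v=ray(f,a);e,w=ray(g,b);out=[]
    for p,q in zip(v,w):
        s=np.linalg.lstsq(np.c_[p,-q],e-c,rcond=None)[0]
        out.append(np.r_[(c+p*s[0]+e+q*s[1])/2,np.linalg.norm(c+p*s[0]-e-q*s[1])])
    return np.array(out)
def proj(f,P):
    R,t=f["view"][:3,:3],f["view"][:3,3]
    return cv2.projectPoints(np.array(P,float).reshape(-1,1,3),cv2.Rodrigues(R)[0],t,f["mtx"],np.array([float(f["k1"]),0,0,0]))[0].reshape(-1,2)
E
python3 - <<'E'
from h import *
s=cv2.imread("pics/scene0.png");t=cv2.imread("pics/top0.png");S,T=cam("scene0"),cam("top0")
res={}
for n,im,(x,y,w,h) in(("s",s,(345,65,120,40)),("t",t,(130,130,95,125))):
    c=im[y:y+h,x:x+w].astype(int); m=((c.min(2)>165)).astype(np.uint8)
    k,l,st,_=cv2.connectedComponentsWithStats(m)
    for i in range(1,k):
        if st[i,4]>60:
            p=np.argwhere(l==i)[:,::-1]+[x,y]
            print(n,st[i],cv2.boxPoints(cv2.minAreaRect(p.astype(np.float32))).round(1).tolist())
a=np.hstack([cv2.resize(s[70:160,345:470],(800,576)[:2],interpolation=cv2.INTER_CUBIC)])
b=cv2.resize(t[125:255,130:230],(0,0),fx=4.4,fy=4.4,interpolation=cv2.INTER_CUBIC)
a=cv2.resize(s[70:160,345:465],(0,0),fx=2.9,fy=2.9,interpolation=cv2.INTER_CUBIC)
o=np.zeros((572,800,3),np.uint8);o[:a.shape[0],:a.shape[1]]=a;o[:b.shape[0],355:355+b.shape[1]]=b
r=cv2.resize(s[195:275,230:330],(0,0),fx=3.5,fy=3.5,interpolation=cv2.INTER_CUBIC);o[280:560,:350]=r
cv2.imwrite("pics/c2.png",o)
E
```

```text
s [101   0  19  16 221] [[446.0, 65.0], [464.0, 65.0], [464.0, 80.0], [446.0, 80.0]]
s [ 21  11  86  14 319] [[365.6000061035156, 79.0999984741211], [366.1000061035156, 75.4000015258789], [451.20001220703125, 85.30000305175781], [450.79998779296875, 89.0999984741211]]
t [ 12  17  33  83 550] [[140.1999969482422, 148.6999969482422], [146.8000030517578, 146.39999389648438], [174.89999389648438, 227.60000610351562], [168.39999389648438, 229.89999389648438]]
```

View pics/c2.png

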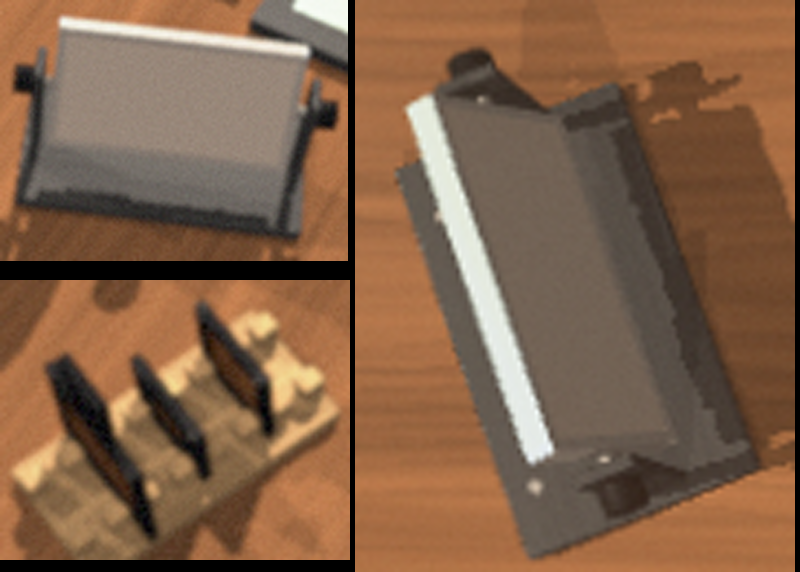

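```bash
python3 - <<'E'
from h import *
S,T=cam("scene0"),cam("top0")
np.set_printoptions(precision=4,suppress=True)
t=[(169.8,230.7),(175.5,227.3),(200.5,223.9),(142,148.4),(147.7,146.6),(174.3,151.1)]
s=[(365.8,75.6),(365.6,79.8),(362.2,121),(451.2,85.2),(450.8,89.8),(442.6,128)]
P=tri(S,s,T,t);print(P)
d=P[[1]]-P[[0]];print(np.linalg.norm((P[1:]-P[:-1])[:,:3],axis=1), np.linalg.norm(P[3]-P[0]))
E
```

```text
[[0.4711 0.2444 0.1548 0.0029]
 [0.4788 0.2303 0.1571 0.0022]
 [0.4962 0.2004 0.0415 0.0038]
 [0.6659 0.3241 0.1587 0.0017]
 [0.6709 0.311  0.1573 0.002 ]
 [0.6862 0.2784 0.0545 0.0011]]
[0.0162 0.1206 0.2405 0.0141 0.1089] 0.21043588291829396
```

```bash
python3 - <<'E'
from h import *
s=cv2.imread("pics/scene0.png");t=cv2.imread("pics/top0.png")
a=cv2.resize(s[205:285,232:282],(0,0),fx=7,fy=7,interpolation=cv2.INTER_CUBIC)
b=cv2.resize(t[190:265,340:400],(0,0),fx=7,fy=7,interpolation=cv2.INTER_CUBIC)
o=np.zeros((560,780,3),np.uint8);o[:,:350]=a;o[:525,355:775]=b
o=np.clip(o.astype(float)*1.6,0,255).astype(np.uint8)
cv2.imwrite("pics/c3.png",o)
E
```

```text
(no output)
```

View pics/c3.png

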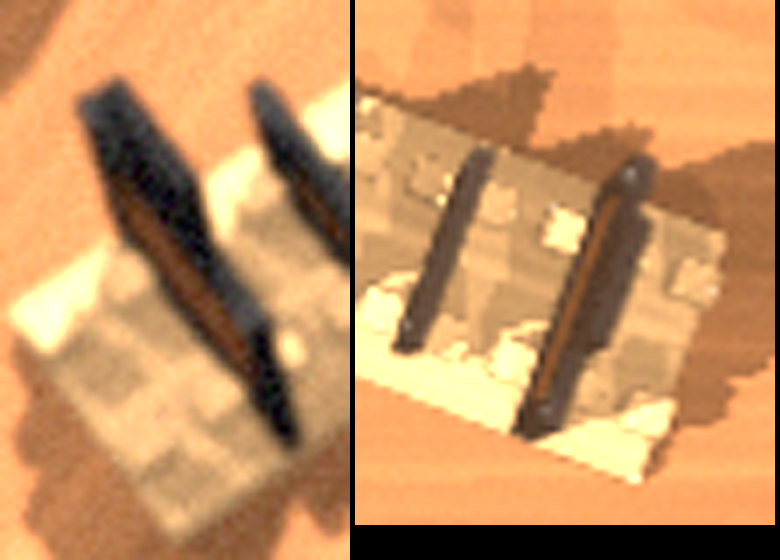

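```bash
python3 - <<'E'
from h import *
np.set_printoptions(precision=4,suppress=True)
S,T=cam("scene0"),cam("top0")
c=lambda p:[(340+(u-355)/7,190+v/7) for u,v in p]
P=onz(T,c([(540,425),(630,165)]),.110);print("body top",P,np.linalg.norm(P[1]-P[0]))
P2=onz(T,c([(592,350),(648,210)]),.160);print("tab top?",P2,np.linalg.norm(P2[1]-P2[0]))
# rack edges in top at z=.034 : right side corners
R=onz(T,c([(640,480),(722,235)]),.034);print("rack right",R,np.linalg.norm(R[1]-R[0]))
F=onz(T,c([(405,350),(485,150)]),.078);print("frame b",F,np.linalg.norm(F[1]-F[0]))
d=(P[1]-P[0]);d/=np.linalg.norm(d);n=np.array([-d[1],d[0],0]);m=(P[0]+P[1])/2;m[2]=.014
M=[m+d*x+n*y+[0,0,z] for y in(-.004,.004) for x,z in((-.05,0),(-.05,.096),(-.022,.096),(-.022,.146),(.022,.146),(.022,.096),(.05,.096),(.05,0))]
s=cv2.imread("pics/scene0.png");t=cv2.imread("pics/top0.png")
def dr(im,f,x,y,w,h,k):
    o=cv2.resize(im[y:y+h,x:x+w],(0,0),fx=k,fy=k,interpolation=cv2.INTER_CUBIC);o=np.clip(o*1.6,0,255).astype(np.uint8)
    q=(proj(f,M)-[x,y])*k
    for i,col in((0,(0,255,0)),(8,(255,255,0))): cv2.polylines(o,[q[i:i+8].astype(int)],True,col,1)
    return o
o=np.zeros((560,780,3),np.uint8);o[:,:350]=dr(s,S,232,205,50,80,7);o[:525,355:775]=dr(t,T,340,190,60,75,7)
cv2.imwrite("pics/c4.png",o)
# panel: z-plane rays
for nme,f,top,lo in(("T",T,[(175.5,227.3),(147.7,146.6)],[(200.5,223.9),(174.3,151.1)]),("S",S,[(365.6,79.8),(450.8,89.8)],[(362.2,121),(442.6,128)])):
    A=onz(f,top,.162);B=onz(f,lo,.053);w=A[1]-A[0];L=np.linalg.norm(w);w/=L
    nn=np.array([w[1],-w[0],0]);print(nme,A,B,"w",L,"yaw",np.arctan2(w[1],w[0]),"runs",(B-A)@nn,"lean",np.arctan2((B-A)@nn,.109))
E
```

```text
body top [[ 0.4325 -0.2165  0.11  ]
 [ 0.5222 -0.248   0.11  ]] 0.09506233324622904
tab top? [[ 0.4553 -0.2275  0.16  ]
 [ 0.5013 -0.2463  0.16  ]] 0.04971507161794233
rack right [[ 0.4154 -0.2625  0.034 ]
 [ 0.5058 -0.2936  0.034 ]] 0.09558835852508574
frame b [[ 0.4595 -0.1728  0.078 ]
 [ 0.5309 -0.2011  0.078 ]] 0.07675959437331997
T [[0.4776 0.2278 0.162 ]
 [0.6688 0.3083 0.162 ]] [[0.4965 0.1987 0.053 ]
 [0.687  0.2794 0.053 ]] w 0.20739118817222316 yaw 0.3983464741760407 runs [0.0341 0.0337] lean [0.3035 0.3003]
S [[0.4815 0.2271 0.162 ]
 [0.6724 0.3077 0.162 ]] [[0.4991 0.1905 0.053 ]
 [0.6856 0.2791 0.053 ]] w 0.20722290127508017 yaw 0.39922753332933325 runs [0.0406 0.0314] lean [0.3567 0.2806]
```

View pics/c4.png

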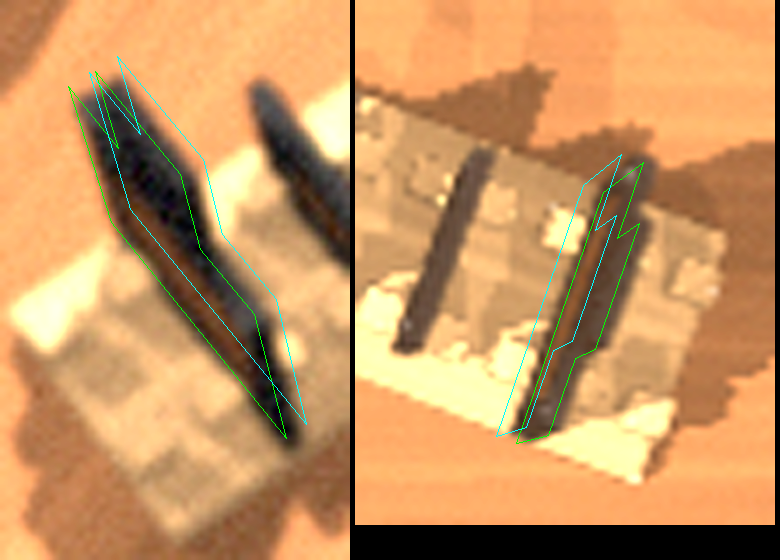

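```bash
cat >> h.py <<'E'
from scipy.spatial.transform import Rotation as Ro
from bench import env,kinematics,monitor,eyes,job
HP=env.hold_point_z
def frame(x,z): # tool axes -> quaternion
    x=x/np.linalg.norm(x);z=z/np.linalg.norm(z);return Ro.from_matrix(np.c_[x,np.cross(z,x),z]).as_quat()
def face(th,yaw):
    h=np.array([np.sin(yaw),-np.cos(yaw),0]);Z=np.array([0,0,1.]);return np.cos(th)*h+np.sin(th)*Z,-np.sin(th)*h+np.cos(th)*Z,np.array([np.cos(yaw),np.sin(yaw),0])
C0=np.array([.5836,.2523,.1077]);TH,YAW=.302,.399
def goal(off,th=TH,yaw=YAW,dz=.010,sg=1): # TCP pose with plate mid-plane off from face
    o,u,w=face(TH,YAW);p=C0+o*off+u*(dz+.073+.003-HP)
    o2,u2,w2=face(th,yaw);return p,frame(-u2,sg*o2)
E
python3 - <<'E'
from h import *
np.set_printoptions(precision=3,suppress=True)
a=.345;n=np.array([np.sin(a),np.cos(a),0])
tab=np.array([.4757,-.2369,.135])
for sg in(1,-1):
    q=frame(np.array([0,0,-1.]),sg*n)
    print(sg,"grasp",kinematics.ik(tab+[0,0,.003-HP],q),"high",kinematics.ik(tab+[0,0,.22],q))
    p,g=goal(.03,sg=sg);print("  goal",p,kinematics.ik(p,g),kinematics.ik(p+[0,0,.15],g))
E
```

```text
1 grasp [-0.683  0.441  1.625 -0.     1.075 -1.908] high [-0.683  0.275  1.231 -0.     1.635 -1.908]
  goal [0.587 0.244 0.181] [ 0.331  0.616  1.202 -0.312  1.315  1.581] [ 0.331  0.551  0.923 -0.302  1.643  1.477]
-1 grasp [-0.683  0.441  1.625 -0.     1.075  1.233] high [-0.683  0.275  1.231 -0.     1.635  1.233]
  goal [0.587 0.244 0.181] [ 0.331  0.616  1.202 -0.312  1.315 -1.561] [ 0.331  0.551  0.923 -0.302  1.643 -1.665]
```

```bash
python3 - <<'E'
from h import *
np.set_printoptions(precision=3,suppress=True)
a=.345;n=np.array([np.sin(a),np.cos(a),0])
tab=np.array([.4757,-.2369,.135]);q=frame(np.array([0,0,-1.]),n)
env.reach(tab+[0,0,.10],q);env.movel(tab+[0,0,.003-HP],velocity=.12)
f=eyes.grab_frame("top");cv2.imwrite("pics/g1.png",f["frame"][:,:,::-1])
env.close_gripper(effort=60)
s=monitor.sense();print(s["clock"],s["position"],s["contact_force"],s["finger_gap"])
env.movel(tab+[0,0,.10],velocity=.1);env.hold(.3)
s=monitor.sense();print(s["clock"],s["position"],s["contact_force"],s["ft_torque"],s["finger_gap"])
env.movel(tab+[0,0,.2],velocity=.2)
g=eyes.grab_frame("scene");np.savez("pics/scene1.npz",**g);t=eyes.grab_frame("top")
print(monitor.sense()["clock"])
o=np.hstack([cv2.resize(f["frame"][150:300,300:450],(380,380)),cv2.resize(g["frame"][120:310,140:350],(420,380))])
cv2.imwrite("pics/g2.png",o[:,:,::-1])
E
```

```text
3.4917 [ 0.476 -0.237  0.119] [0.965 3.41  2.077] 0.0815746501200809
5.1 [ 0.476 -0.237  0.235] [ 0.449  0.274 -1.272] [0.009 0.009 0.031] 0.08274133651918632
5.85
```

View pics/g2.png

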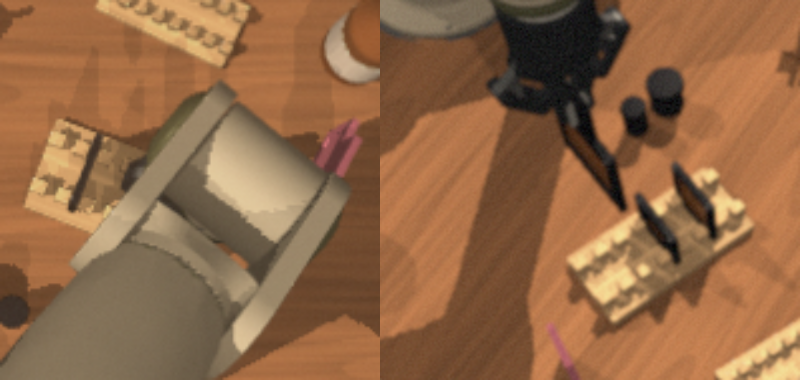

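```bash
python3 - <<'E'
from h import *
np.set_printoptions(precision=3,suppress=True)
S=cam("scene1");p=np.array([.4757,-.2369,.135-.121+.2+HP-.003]);d=np.array([np.cos(.345),-np.sin(.345),0])
print("expected bottom corners",proj(S,[p-.05*d,p+.05*d]))
p,q=goal(.03,sg=-1)
env.reach(p+[0,0,.17],q);env.movel(p,velocity=.15);env.hold(.3)
s=monitor.sense();b=s["contact_force"];print(s["clock"],s["position"]-p,b,s["ft_torque"])
o,u,w=face(TH,YAW)
f=eyes.grab_frame("scene");cv2.imwrite("pics/a.png",f["frame"][:,:,::-1]);g=eyes.grab_frame("top")
hit=env.movel(goal(-.006,sg=-1)[0],velocity=.015,guard=3)
s2=monitor.sense();df=s2["contact_force"]-b;dt=s2["ft_torque"]-s["ft_torque"]
print(hit,s2["clock"],"off",(s2["position"]-goal(0,sg=-1)[0])@o,"F owu",df@np.c_[o,w,u],"T owu",dt@np.c_[o,w,u])
f2=eyes.grab_frame("scene");g2=eyes.grab_frame("top")
o=np.hstack([cv2.resize(f2["frame"][50:160,340:470],(400,338)),cv2.resize(g2["frame"][110:260,110:260],(338,338))])
cv2.imwrite("pics/p1.png",o[:,:,::-1])
E
```

```text
expected bottom corners [[232.483 188.877]
 [261.138 223.919]]
9.2417 [0. 0. 0.] [ 0.156 -0.257 -2.857] [ 0.215  0.113 -0.017]
True 10.8583 off 0.006364251540755474 F owu [2.938 0.141 3.073] T owu [ 0.121 -0.794  0.042]
```

View pics/p1.png

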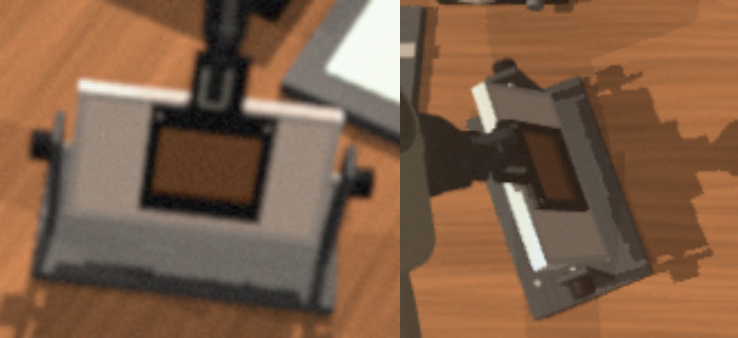

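```bash
cat >> h.py <<'E'
O,U,W=face(TH,YAW)
def goal(off,th=TH,yaw=YAW,dz=.010,sg=-1):
    o2,u2,w2=face(th,yaw);return C0+O*off+U*dz+u2*(.076-HP),frame(-u2,sg*o2)
def avg(n=10):
    F=[]
    for _ in range(n): env.hold(.03);s=monitor.sense();F.append(np.r_[s["contact_force"],s["ft_torque"]])
    F=np.array(F);B=np.c_[O,W,U];m=F.mean(0);return np.r_[m[:3]@B,m[3:]@B],F.std(0).max()
E
python3 - <<'E'
from h import *
np.set_printoptions(precision=3,suppress=True)
a,_=avg();p,q=goal(.02);env.movel(p,velocity=.04);b,sd=avg();print("base",b,sd);print("prev contact",a-b)
np.save("pics/base.npy",b)
hit=env.movel(goal(0)[0],velocity=.015,guard=4)
off=(monitor.sense()["position"]-goal(0)[0])@O
for k in range(3):
    c,sd=avg();c=c-b;print(hit,"off",off,c,"lever w",-c[4]/c[0],"u",c[5]/c[0],sd)
    if k<2: off-=.0008;env.movel(goal(off)[0],velocity=.01,guard=10)
print(monitor.sense()["clock"],(monitor.sense()["position"]-goal(0)[0])@O)
E
```

```text
base [-0.686  0.169 -1.905  0.011  0.236  0.005] 0.5226606587613062
prev contact [ 4.394  0.924  2.349  0.248 -1.109  0.105]
True off 0.006090613424390208 [ 4.262  0.625  2.817  0.217 -1.147  0.074] lever w 0.26919709175633066 u 0.017410776843630838 0.6434314149472887
True off 0.0052906134243902074 [ 5.721  0.441  0.13   0.187 -1.563  0.062] lever w 0.27311076871158746 u 0.010842918767959703 0.5598165413086124
True off 0.004490613424390207 [ 7.103  0.598  0.168  0.165 -1.932  0.07 ] lever w 0.2719348522536711 u 0.009889726429536148 0.5319107683199349
14.5833 0.005351641577945606
```

```bash
cat >> h.py <<'E'
def probe(th,yaw=YAW,g=5,lo=-.002,start=.010):
    b=np.load("pics/base.npy");p,q=goal(start,th,yaw);env.movel(p,velocity=.03,frame=q)
    hit=env.movel(goal(lo,th,yaw)[0],velocity=.012,guard=g)
    off=(monitor.sense()["position"]-goal(0,th,yaw)[0])@O
    c,sd=avg(8);c=c-b
    print(f"th {th:.3f} yaw {yaw:.3f}",hit,"off %.4f"%off,c,"lw %.3f lu %.3f"%(-c[4]/c[0],c[5]/c[0]),"t %.1f"%monitor.sense()["clock"])
    return c
E
python3 - <<'E'
from h import *
np.set_printoptions(precision=2,suppress=True)
for th in(.342,.262): probe(th)
E
```

```text
th 0.342 yaw 0.399 True off 0.0043 [ 4.14  0.71  2.56  0.21 -1.1   0.12] lw 0.266 lu 0.028 t 15.7
th 0.262 yaw 0.399 True off 0.0081 [ 3.76  0.54  2.14  0.17 -0.97  0.06] lw 0.257 lu 0.017 t 17.0
```

```bash
python3 - <<'E'
from h import *
np.set_printoptions(precision=2,suppress=True)
for th in(.385,.43): probe(th)
E
```

```text
th 0.385 yaw 0.399 True off 0.0041 [ 4.24  0.52  2.5   0.04 -0.71  0.14] lw 0.168 lu 0.033 t 18.2
th 0.430 yaw 0.399 True off 0.0062 [ 4.43  0.2   2.5   0.08 -0.69  0.1 ] lw 0.155 lu 0.022 t 19.2
```

```bash
python3 - <<'E'
from h import *
np.set_printoptions(precision=2,suppress=True)
for y in(.399,.349,.449): probe(.366,y)
E
```

```text
th 0.366 yaw 0.399 True off 0.0032 [ 4.21  1.13  2.25  0.21 -0.98  0.15] lw 0.232 lu 0.035 t 20.6
th 0.366 yaw 0.349 True off 0.0053 [ 4.1   1.11  2.65  0.18 -1.01  0.2 ] lw 0.246 lu 0.048 t 21.9
th 0.366 yaw 0.449 True off 0.0052 [ 4.42  0.07  2.66  0.22 -1.02 -0.24] lw 0.231 lu -0.054 t 23.0
```

```bash
python3 - <<'E'
from h import *
np.set_printoptions(precision=2,suppress=True)
th,y=.368,.402
probe(th,y);b=np.load("pics/base.npy")
p0=goal(0,th,y)[0];off=(monitor.sense()["position"]-p0)@O
for k in range(6):
    off-=.0005;env.movel(p0+O*off,velocity=.01);c,sd=avg(8);c-=b
    print("off %.4f"%off,"act %.4f"%((monitor.sense()["position"]-p0)@O),c,"lw %.3f lu %.3f"%(-c[4]/c[0],c[5]/c[0]))
    if c[0]>7: break
s=monitor.sense();print(s["clock"],s["finger_gap"],s["qvel"])
f2=eyes.grab_frame("scene");g2=eyes.grab_frame("top")
np.savez("pics/scene9.npz",**f2)
o=np.hstack([cv2.resize(f2["frame"][60:150,345:465],(480,360),interpolation=cv2.INTER_CUBIC),cv2.resize(g2["frame"][140:240,130:220],(320,356),interpolation=cv2.INTER_CUBIC)[:360]] if 0 else [cv2.resize(f2["frame"][60:150,345:465],(480,360),interpolation=cv2.INTER_CUBIC),cv2.resize(g2["frame"][140:240,130:219],(320,360),interpolation=cv2.INTER_CUBIC)])
cv2.imwrite("pics/p2.png",o[:,:,::-1])
E
```

```text
th 0.368 yaw 0.402 True off 0.0033 [ 3.41  0.81  1.81  0.19 -0.85  0.04] lw 0.249 lu 0.012 t 24.3
off 0.0027 act 0.0031 [ 5.37  0.36 -0.15  0.08 -1.15  0.04] lw 0.215 lu 0.008
off 0.0022 act 0.0032 [ 8.14  0.3  -0.91  0.03 -1.46  0.03] lw 0.179 lu 0.003
25.35 0.08755545343749331 [-0.  0.  0. -0.  0.  0.]
```

View pics/p2.png

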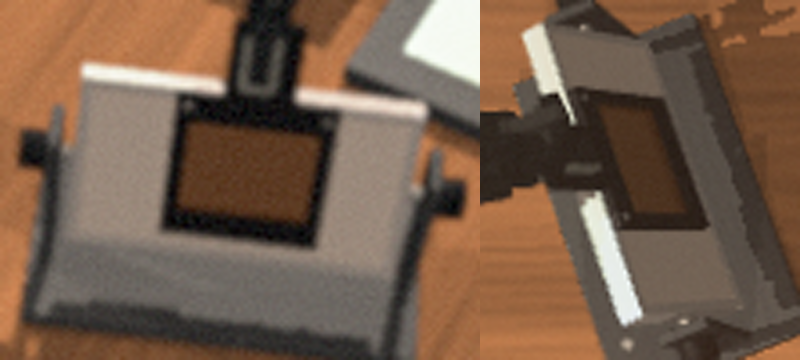

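```bash
python3 - <<'E'
from h import *
np.set_printoptions(precision=2,suppress=True)
b=np.load("pics/base.npy");p,q=goal(.0022,.362,.402)
env.movel(p,velocity=.01,frame=q);c,sd=avg(12);c-=b
s=monitor.sense();print(c,"lw %.3f lu %.3f"%(-c[4]/c[0],c[5]/c[0]),s["clock"],np.abs(s["qvel"]).max(),s["finger_gap"])
if 4<c[0]<13 and .17<-c[4]/c[0]<.26: job.hand_in();print("handed in")
E
```

```text
[ 6.42 -0.15  0.05 -0.07 -1.67  0.02] lw 0.261 lu 0.003 26.1 0.0017227498184875162 0.08530406313303106
```

```bash
python3 - <<'E'
from h import *
np.set_printoptions(precision=2,suppress=True)
b=np.load("pics/base.npy");p,q=goal(.0021,.3655,.402)
env.movel(p,velocity=.01,frame=q);c,sd=avg(15);c-=b
s=monitor.sense();print(c,"lw %.3f lu %.3f"%(-c[4]/c[0],c[5]/c[0]),s["clock"],np.abs(s["qvel"]).max(),s["finger_gap"])
if 4<c[0]<13 and .17<-c[4]/c[0]<.26: job.hand_in();print("handed in")
E
```

```text
[ 6.95 -0.33 -0.2  -0.08 -1.65  0.04] lw 0.238 lu 0.005 26.85 0.001725803099396655 0.08516241081448178
the job is handed in; nothing more can be done
handed in
```

I lifted the large holder out of the rack by its tab, tilted it to the panel's slope and laid it on the lit face, tab uppermost. I handed it in at about 27 s with the gripper still holding it.

- **Final press:** about 7 N against the face, with the arm practically still. The load sits well inside the holder's outline: about 5 mm off centre sideways, and between the two edge-contact readings up and down the slope. I take that as full contact.
- **Placing:** the last pictures show the holder square on the panel and near the middle sideways. Its window is 5 to 10 mm above the face centre along the slope, inside the 20 mm limit.
- **Disagreement:** the pictures gave the panel a lean of about 0.30 rad, but by touch the holder lay flat at about 0.366 rad. I used the touch value. Either the camera estimate is off or the holder sits slightly tilted in the fingers.
- **Failed check:** one pose just before the end (0.362 rad) pressed too close to the lower edge and missed my own limit, so I corrected it before handing in.
- **Not measured:** I didn't measure whether the panel, the small frames or the things on the bench moved. The pictures showed no disturbance, and every reading I took stayed below about 10 N.

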